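# Slide the instrument tray into the UV steriliser and start it

### The arm

A 6-joint arm with a two-finger parallel gripper is mounted at the origin on a cart in front of the work surface, level with it; the furniture and walls round the work are solid. World frame = base frame: x ahead of the robot, y to its left, z up, the work surface at z = 0. Lengths are in mm, angles in rad, forces in N, time in s.
With the tool pointing down it reaches from about 275 to 750 mm from the base axis. Payload 10.2 kg.
Tool frame: the origin (TCP) lies midway between the tips of the shut fingers; the grasp point (between the pads) lies 19 mm behind it (manip.pinch_z is the distance from the TCP to the grasp point, in mm); z points along the fingers, y is the line along which they close (so a half turn about z gives the same grasp; the last joint's range is limited). The gripper opens to 85 mm and grips with 20 to 120 N. Pads are 22 mm wide; open, the fingers measure 114 mm over their backs; the gripper's body (76 mm by 85 mm) begins 54 mm behind the grasp point. The pads swing forward as they close: fully open they stand 13 mm farther back than shut.
Start: joints at [1.076, 0.313, 1.498, -0, 1.331, -0.223], TCP at [140.957, 505.729, 205.594] pointing down, gripper open.
Joint ranges: [-2.94, 2.94], [-0.97, 2.17], [0.19, 2.56], [-1.23, 4.37], [0.02, 3.11], [-2.88, 2.88]. Speed limits (rad/s): [2.39, 2.39, 3.01, 3.14, 3.14, 3.14].

### API

Orientations are given as a rotation vector (axis times angle).
In Python, from plant import manip, imaging gives the robot as it stands. The module is installed in compiled form; this text tells all that it offers.
- The arm moves only by the tool apply_moves, never from a script. Its argument "deltas" is text: rows parted by semicolons, each of 7 numbers parted by spaces: the shift along the tool's x, y, z in m, then the turn, a rotation vector about the tool's x, y, z in rad, then the finger opening in m, from 0 to 0.0854. In form: dx dy dz wx wy wz fingers; .... A call has 1 to 5 rows; each row shifts and turns the commanded pose from where the row before left it, along the tool's axes as they then stand; what a row does not reach is not made up. A row lasts 1/10 s, in which the tool goes at most 50 mm and 8.59 degrees, less where a joint would pass 70% of its speed; a pose out of reach is approached as far as the arm can. A call is refused whole if a number of a shift passes 0.05 or a number of a turn 0.15, either way. A call with a gripper value outside its range is refused whole. The fingers move at their own pace and stop on an object; "force" is the grip in N (left out, the last holds). Time passes only in rows, so rows that do not move let the fingers close. It gives the time, the measured TCP pose, the force, the opening and the grip force at its end, in the units of the state.
- manip.get_state(): the state, without advancing time (a new reading comes with each control period).
- imaging.read_camera(name): name is "scene" or "side" or "wrist"; returns a dict with "pixels" (420x560x3 uint8, blue, green, red), "fx", "fy", "cx", "cy" (pixels), "distortion" ([k1, k2, p1, p2, k3] as OpenCV has them; the pictures are not rectified), "T" (4x4, takes a point from camera to world coordinates). Camera axes: x right, y up, looking along -z (the intrinsics and any distortion apply to the point x, -y, -z); pixel columns grow to the right and rows downward; lengths in mm; the calibration is good to about 2 mm. A picture is of the moment at which its call begins. There is no depth.
- manip.sign_off(): hands the job in; it is judged then, once.
The state is a dict: "time": time; "qpos": joint angles; "qd": joint speeds; "joint_torque": joint torques, N m; "tcp_pos": TCP position; "tcp_rot": TCP orientation; "ft_force": force on the tool from outside, world axes, zero at the start; "ft_torque": the same for the moment, N m; "grip_width": finger opening in mm; "grasp_force": force on a finger pad.
Only numpy, scipy, OpenCV 4.12 (cv2) and the standard library are available. Lean on these libraries where they do the work, as an engineer would, in place of code of your own. Each camera call takes 0.05 s, during which the arm holds its last target. There are 200 camera calls.

### The job

Using only pushes, with nothing picked up, push the loaded instrument tray along the worktop into the open steriliser until it is fully home against the back stop, scissors and clip still lying in it. Then push the raised hood down until it is fully shut over the tray, and only then press the round start button and let it spring back. Leave everything else on the worktop where it stands.

Things in the scene. Friction and masses are not known exactly. Their poses are not given: they have to be found in the camera images.
- steriliser: white plastic UV steriliser, fixed on the worktop; its place and turn vary. Origin on the worktop (z = 0) at the centre of the tray's bay. x axis points INTO the bay, from mouth to back stop; y to the left seen that way. The bay has no floor: the tray slides on the bare worktop. Control pod (x -75 to 95, y 73 to 125 mm, 44 mm high) outside the +y rail. Highest point when shut: the button, 66 mm.
- mouth (a point): middle of the bay's mouth at worktop level, steriliser x = -112 mm, where the two side rails begin: rails 40 mm high, inner faces at y = +-54 mm, flaring out to about +-62 mm at the mouth, outer faces at y = +-74 mm. A tray that is home has its lip in line with the mouth.
- back_stop (a point): middle of the flat back stop, steriliser x = +113 mm. With the tray's nose against it the tray is home, and the tray's origin lies at the steriliser's origin. (A towel cabinet 0.25 m high, front at world x = 0.65 m, stands along the -y side of the tray's lane: little room for a hand there.)
- hood (a joint): hood angle in rad: 0 = shut (lying on the rails), positive = raised; starts at 0.90 to 1.08. A stiff hinge holds it wherever it is left; 1 to 4 N at the front edge move it. White frame with amber window, 150 mm wide; its 42 mm front skirt comes down 6 mm in front of the lip of a tray that is home, so over a tray left out it cannot shut.
- hood_hinge (a point): middle of the hood's hinge axis, above the back stop: steriliser x = +130 mm, z = 52 mm; the axis is parallel to the steriliser's y
- hood_edge (a point): middle of the hood's front edge on its outer (top) face, 249 mm from the hinge axis and 7 mm above it when shut; moves with the hood. From there a grey finger tab 56 mm wide sticks out 18 mm farther
- start (a joint): start button in m: 0 = out, 0.005 = fully pressed; springs back, about 4 N when fully down; past 0.0035 counts as pressed
- start_top (a point): middle of the top of the start button: white disc of 22 mm diameter in a grey housing on the control pod (steriliser x -35, y 100 mm), 66 mm above the worktop; pressed straight down
- tray: loose steel tray, 226 mm long (its x axis), 100 mm wide, walls 20 mm high, about 0.34 kg; origin mid underside. Nose (+x end, corners cut 13 mm) toward the bay; near end (x = -113 mm) is an upright full-width push lip 30 mm high. Starts with its nose 45 to 80 mm outside the mouth, turned -0.08 to 0.26 rad (+ is anticlockwise), 12 to 42 mm off the bay's centre line to +y.
- scissors: red-handled scissors lying loose in the tray, 199 mm long, blades toward the nose; origin at their middle, underside
- clip: hair clip lying loose in the tray beside the blades, 12 x 62 x 17 mm; origin at the middle of its underside
- cup: bystander: plain white plastic mixing cup, 64 mm wide, 61 mm tall, stands at the left near the front edge; origin at the middle of its underside
- dropper: bystander: small brown dropper bottle, 34 mm wide, 102 mm tall, stands in front of the control pod, beside the mouth of the bay; origin at the middle of its underside
- pot: bystander: low round cream pot with lid, 68 mm wide, 43 mm tall, stands behind the tray's near end, toward the sink; origin at the middle of its underside
- tape: bystander: roll of white tape lying flat, 68 mm wide, 25 mm thick, at the left near the front edge; origin at the middle of its underside
- rollon_bottle: bystander: roll-on bottle, 36 x 42 mm, 106 mm tall, to the left near the front edge; origin at the middle of its underside

How it is judged (in metres and radians):
On the way, in this order (a step that is already met when the one before it is completed fails the run):
1. the tray is pushed fully home in the bay (within 7 mm of the back stop, square between the rails) (x of tray in the frame of steriliser above -0.007 m and y of tray in the frame of steriliser between -0.008 and 0.008 m and angle between the x axis of tray and the x axis of steriliser, either way round below 0.06 rad), for 0.2 s.
2. the hood is pushed shut over the tray (all of step 1 and value of joint hood below 0.04 rad), for 0.2 s.
3. the start button is pressed (value of joint hood below 0.04 rad and value of joint start above 0.0035 m), for 0.05 s.
At the end, for the whole second after the job is handed in: Tray home (within 7 mm of the back stop, within 8 mm of the bay's centre line, square within 0.06 rad), hood shut (below 0.04 rad, about 10 mm at its edge), start button out again, scissors and clip lying in the tray, everything at rest (all of step 2 and value of joint start below 0.0015 m and x of scissors in the frame of tray between -0.1 and 0.11 m and y of scissors in the frame of tray between -0.05 and 0.05 m and z of scissors in the frame of tray between -0.004 and 0.018 m and x of clip in the frame of tray between -0.1 and 0.11 m and y of clip in the frame of tray between -0.05 and 0.05 m and z of clip in the frame of tray between -0.004 and 0.018 m and linear speed of tray below 0.01 m/s); the robot touches nothing.
It fails at once if the tray is lifted or tipped (raised 8 mm, or tilted 0.1 rad) (height (world z) of tray above 0.008 m or angle between tray's own z axis and vertical above 0.1 rad).
It fails at once if the scissors or the clip leave the tray or are lifted in it (not (x of scissors in the frame of tray between -0.1 and 0.11 m and y of scissors in the frame of tray between -0.05 and 0.05 m and z of scissors in the frame of tray between -0.004 and 0.018 m and x of clip in the frame of tray between -0.1 and 0.11 m and y of clip in the frame of tray between -0.05 and 0.05 m and z of clip in the frame of tray between -0.004 and 0.018 m)).
It fails at once if the button is pressed while the hood is not shut (value of joint hood above 0.06 rad and value of joint start above 0.0025 m).
It fails at once if a bystander is pushed away (more than 15 mm) or lifted (distance of any of cup, dropper, pot, tape, rollon_bottle from where it was at the start of the episode above 0.015 m).
It also fails if it takes over 72 s, if anything falls off the work surface, if the arm or the gripper's body presses on something with over 40 N, if the wrist force passes 120 N, or if a joint passes its speed limit or range.

## Working session

There is one attempt and no reset: what is moved stays moved. The work goes in short steps, Python scripts to look and compute and a tool call to move; the robot and the scene stay as the last step left them, time stands still between calls to the robot, and variables do not carry over. Pictures are saved under pics/ and viewed, at most 10 in all, crops included, and the job is handed in when it is done.

Besides the shell and the picture viewer there is one more tool, called after ">>>" as name(argument=value, ...), one argument or row to a line, values as JSON. apply_moves: Moves the arm, as the interface text tells. Its arguments: {"type":"object","properties":{"deltas":{"type":"string"},"force":{"type":"number"}},"required":["deltas"]}

```bash
mkdir -p pics
cat > h.py <<'E'
import numpy as np, cv2
from plant import manip, imaging
from scipy.spatial.transform import Rotation as R
def snap(n,f=None):
    d=imaging.read_camera(n)
    if f: cv2.imwrite(f,d['pixels'])
    return d
def K(d): return np.array([[d['fx'],0,d['cx']],[0,d['fy'],d['cy']],[0,0,1.]])
def unproj(d,uv,z):
    p=cv2.undistortPoints(np.array(uv,float).reshape(-1,1,2),K(d),np.array(d['distortion'])).reshape(-1,2)
    T=np.array(d['T']);r=np.c_[p[:,0],-p[:,1],-np.ones(len(p))]@T[:3,:3].T
    o=T[:3,3]; z=np.broadcast_to(z,len(p))
    return o+r*((z-o[2])/r[:,2])[:,None]
def proj(d,P):
    T=np.array(d['T']);c=(np.array(P,float).reshape(-1,3)-T[:3,3])@T[:3,:3]
    c=c*[1,-1,-1]
    return cv2.projectPoints(c,np.zeros(3),np.zeros(3),K(d),np.array(d['distortion']))[0].reshape(-1,2)
E
python3 - <<'E'
from h import *
import pickle
D={n:snap(n,f'pics/{n}0.png') for n in('scene','side','wrist')}
pickle.dump(D,open('d0.pkl','wb'))
for n in D: print(n,np.round(D[n]['T'],2).tolist(),D[n]['fx'])
print(manip.get_state())
E
```

```text
scene [[-0.9, 0.21, -0.39, 26.51], [-0.44, -0.46, 0.77, 1212.33], [-0.02, 0.86, 0.51, 701.24], [0.0, 0.0, 0.0, 1.0]] 400.1501188480077
side [[1.0, -0.03, 0.04, 560.16], [0.05, 0.66, -0.75, -643.84], [-0.0, 0.75, 0.66, 873.87], [0.0, 0.0, 0.0, 1.0]] 395.525621215733
wrist [[0.27, -0.92, -0.3, 65.16], [0.96, 0.25, 0.08, 527.8], [-0.0, -0.31, 0.95, 371.62], [0.0, 0.0, 0.0, 1.0]] 328.80467369582334
{'time': 0.15, 'qpos': array([ 1.07560605e+00,  3.13319866e-01,  1.49825604e+00, -2.88164670e-05,
        1.33101258e+00, -2.23368717e-01]), 'qd': array([-0.00209277, -0.00203016, -0.0025384 , -0.00055493,  0.00063905,
        0.00098215]), 'joint_torque': array([ 2.43997420e-03, -4.12369573e+01, -2.59795260e+01, -8.98837493e-05,
        3.24673892e-03, -4.84631096e-05]), 'tcp_pos': array([140.85090966, 505.52242573, 205.16983617]), 'tcp_rot': array([-4.25608419e-01, -3.11230212e+00,  1.47967679e-03]), 'ft_force': array([-0.38763633, -0.32261641, -0.60887167]), 'ft_torque': array([0.04506572, 0.03741098, 0.01638769]), 'grasp_force': 0.0, 'grip_width': 85.30885119657154}
```

View pics/scene0.png

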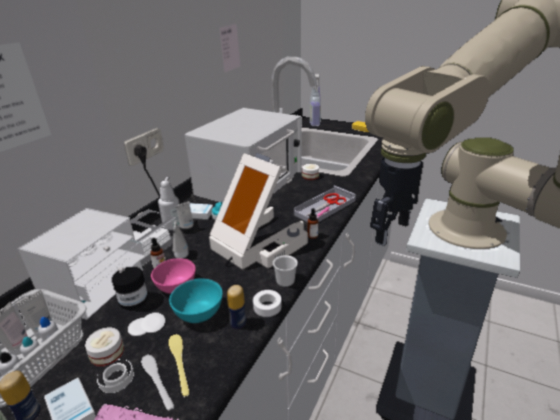

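View pics/side0.png

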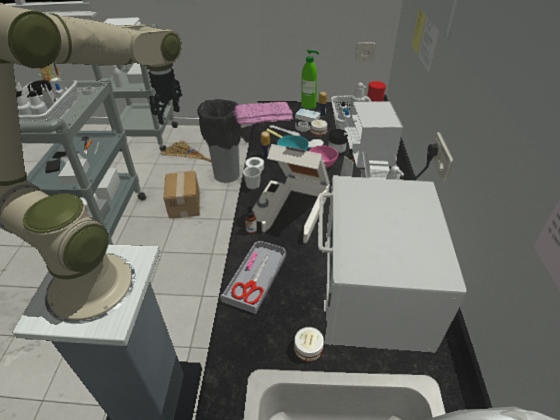

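Run:
```python
import pickle,cv2
D=pickle.load(open('d0.pkl','rb'))
a=D['side']['pixels'][130:320,200:400]; cv2.imwrite('pics/sc.png',cv2.resize(a,None,fx=3.1,fy=3.1,interpolation=cv2.INTER_CUBIC))
a=D['scene']['pixels'][145:295,200:390]; cv2.imwrite('pics/cc.png',cv2.resize(a,None,fx=4,fy=4,interpolation=cv2.INTER_CUBIC))
```

```text
(no output)
```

View pics/sc.png

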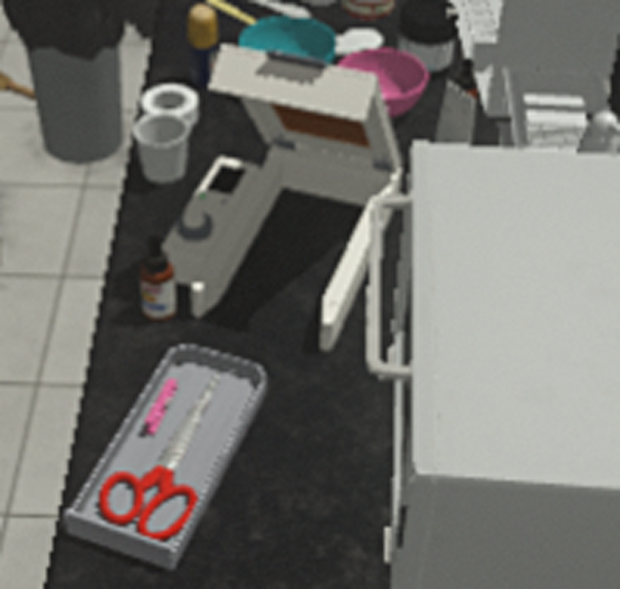

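View pics/cc.png

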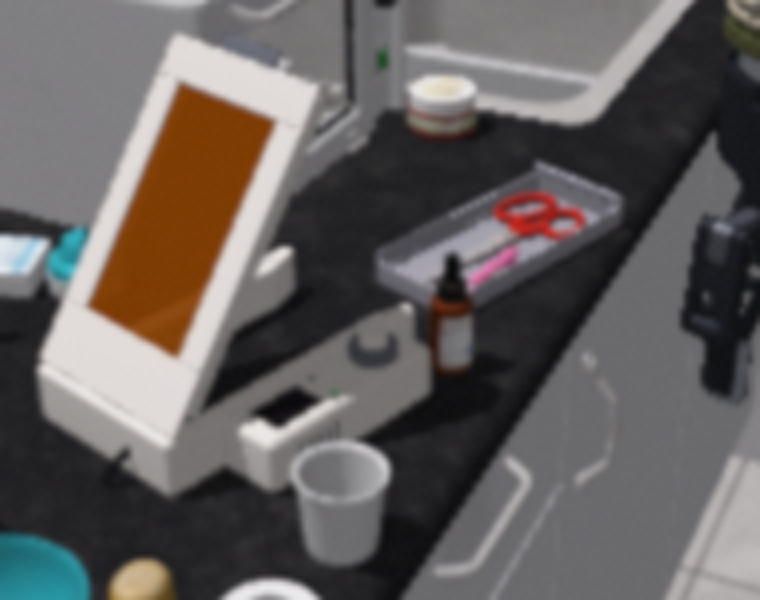

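```bash
cat > fit.py <<'E'
from h import *
import pickle
from scipy.optimize import least_squares
D=pickle.load(open('d0.pkl','rb'))
S=lambda u,v:('side',200+(u+.5)/3.1-.5,130+(v+.5)/3.1-.5)
C=lambda u,v:('scene',200+(u+.5)/4-.5,145+(v+.5)/4-.5)
def W(p,P): 
    c,s=np.cos(p[2]),np.sin(p[2]);P=np.array(P,float)
    return np.array([p[0]+c*P[0]-s*P[1],p[1]+s*P[0]+c*P[1],P[2]])
def hood(p,x,y,z):  # hinge-frame: x along toward mouth, z above when shut
    a=p[3]; return W(p,[130-(x*np.cos(a)-z*np.sin(a)),y,52+x*np.sin(a)+z*np.cos(a)])
def fit(obs,x0,f):
    r=lambda p:np.concatenate([proj(D[o[0]],f(p,q))[0]-o[1:] for q,o in obs])
    s=least_squares(r,x0,loss='soft_l1',x_scale=[10,10,.1,.1][:len(x0)]);print(np.round(s.x,3));print(np.round(r(s.x).reshape(-1,2),1).tolist());return s.x
tr=[((-113,50,30),S(68,515)),((-113,-50,30),S(173,553)),((-113,-50,0),S(172,568)),((100,-50,20),S(268,375)),
((-113,-50,30),C(540,163)),((-113,50,30),C(622,198)),((100,-50,20),C(377,262))]
t=fit(tr,[480,-100,1.5],W)
st=[((-112,62,0),S(204,312)),((-112,-62,0),S(321,346)),((-112,62,40),S(205,284)),((-35,100,66),S(197,212)),((-35,100,66),C(373,337)),
((249,75,7),C(320,85)),((249,-75,7),C(178,38)),((249,75,7),S(215,45)),((249,-75,7),S(372,78))]
s=fit(st,[480,150,1.5,1.0],lambda p,q: hood(p,*q) if q[0]>200 else W(p,q))
d=t[:2]-s[:2];c,si=np.cos(s[2]),np.sin(s[2])
print('tray in ster',c*d[0]+si*d[1],-si*d[0]+c*d[1],t[2]-s[2])
np.save('st.npy',s);np.save('tr.npy',t)
print('button',W(s,(-35,100,66)),'edge',hood(s,249,0,7),'mouth',W(s,(-112,0,0)),'lip',W(t,(-113,0,0)),W(t,(113,0,0)))
# bystanders
print('pot',unproj(D['side'],[(309,330)],43),'dropper',unproj(D['side'],[S(157,315)[1:]],0),'cup',unproj(D['side'],[S(162,178)[1:]],0))
im=D['side']['pixels'].copy();
im=cv2.resize(im[130:320,200:400],None,fx=4,fy=4,interpolation=cv2.INTER_CUBIC)
im2=cv2.resize(D['scene']['pixels'][145:295,200:390],None,fx=4,fy=4,interpolation=cv2.INTER_CUBIC)
L=[]
for z in(0,40):
  for y in(54,74,-54,-74): L.append([W(s,(-105,y,z)),W(s,(113,y,z))])
L+=[[W(s,(-75,125,44)),W(s,(95,125,44))],[W(s,(-75,73,44)),W(s,(-75,125,44))],[W(s,(-75,125,0)),W(s,(-75,125,44))]]
q=[hood(s,249,75,7),hood(s,249,-75,7),hood(s,0,-75,7),hood(s,0,75,7)];L+=list(zip(q,q[1:]+q[:1]))
for z,n in((0,0),(20,0)):
  q=[W(t,v+(z,)) for v in((-113,50),(100,50),(113,37),(113,-37),(100,-50),(-113,-50))];L+=list(zip(q,q[1:]+q[:1]))
for I,n,o in((im,'side',(200,130)),(im2,'scene',(200,145))):
  for a,b in L:
    u=(proj(D[n],[a,b])-o+.5)*4-.5;cv2.line(I,*[tuple(int(k) for k in w) for w in u],(0,255,0),1)
cv2.imwrite('pics/ov_side.png',im[:600]);cv2.imwrite('pics/ov.png',np.hstack([cv2.resize(im,(400,380),interpolation=cv2.INTER_AREA),cv2.resize(im2,(400,316),interpolation=cv2.INTER_AREA) if 0 else cv2.copyMakeBorder(cv2.resize(im2,(400,316),interpolation=cv2.INTER_AREA),0,64,0,0,0)]))
E
python3 fit.py
```

```text
[458.373  57.106   1.239]
[[-1.2, -1.2], [0.0, -1.4], [0.9, 0.5], [-0.3, 0.5], [-0.9, -0.4], [0.4, -0.6], [0.2, -2.2]]
[561.984 322.686   1.266   0.929]
[[-0.6, 1.0], [-0.6, -0.2], [-1.3, 0.8], [-1.0, -0.4], [-0.2, -0.5], [0.0, 3.3], [-1.1, 1.1], [1.9, 0.7], [1.2, -0.1]]
tray in ster -284.4370591071647 19.060887602587457 -0.027109236117556
button [456.08843576 319.33643871  66.        ] edge [557.91816278 309.77495351 255.58658358] mouth [528.34465707 215.85678622   0.        ] lip [421.52441069 -49.71714655   0.        ] [495.22111879 163.92927915   0.        ]
pot [[ 602.54033706 -134.74037826   43.        ]] dropper [[423.46513692 232.68496285   0.        ]] cup [[ 4.06282776e+02  4.55203828e+02 -1.13686838e-13]]
```

View pics/ov_side.png

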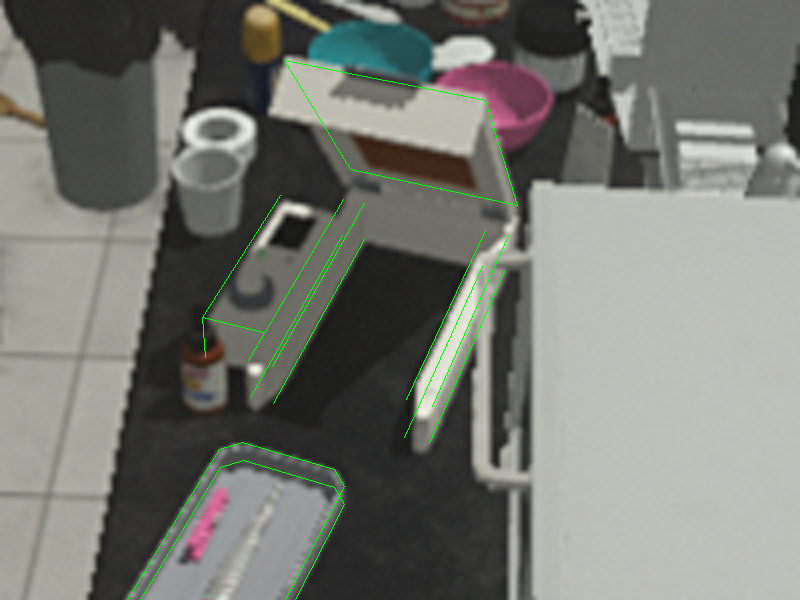

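>>> apply_moves(
  deltas="-0.028 -0.028 0 0 0 0.033 0.0854;-0.030 -0.028 0 0 0 0 0.0854;-0.030 -0.028 0 0 0 0 0.0854;-0.030 -0.028 0 0 0 0 0.0854;-0.030 -0.028 0 0 0 0 0.0854",
)

```text
time: 0.65
tcp_pos: [241.6, 326.9, 205.5]
tcp_rot: [-0.476, -3.105, 0.0]
ft_force: [0.4, -0.4, -0.3]
grip_width: 85.3
grasp_force: 0.0
```

>>> apply_moves(
  deltas="-0.030 -0.028 0.01 0 0 0 0.0854;-0.030 -0.028 0.01 0 0 0 0.0854;-0.030 -0.028 0.02 0 0 0 0.0854;-0.030 -0.028 0.02 0 0 0 0.0854;-0.030 -0.028 0.02 0 0 0 0.0854",
)

```text
time: 1.15
tcp_pos: [342.8, 148.3, 125.0]
tcp_rot: [0.477, 3.105, 0.0]
ft_force: [0.7, 0.1, -0.3]
grip_width: 85.1
grasp_force: 0.0
```

```bash
cat > pos.py <<'E'
from h import *
s=np.load('st.npy')
g=manip.get_state();d=g['tcp_pos'][:2]-s[:2];c,n=np.cos(s[2]),np.sin(s[2]);M=R.from_rotvec(g['tcp_rot']).as_matrix()
print('t',g['time'],'ster xy',np.round([c*d[0]+n*d[1],-n*d[0]+c*d[1]],1),'z',round(g['tcp_pos'][2],1),'yaw y',np.arctan2(M[1,1],M[0,1])-s[2],'zdir',np.round(M[:,2],3),'F',np.round(g['ft_force'],1),'w',g['grip_width'],np.round(g['qpos'],2))
E
python3 pos.py
```

```text
t 1.15 ster xy [-232.2  156.7] z 125.0 yaw y 0.00025912533855643183 zdir [ 0.001  0.    -1.   ] F [ 0.7  0.1 -0.3] w 85.11496742290085 [ 0.09  0.07  2.03  0.    1.04 -1.17]
```

>>> apply_moves(
  deltas="-0.011 -0.013 0.032 0 0 0 0.0854;-0.012 -0.013 0.032 0 0 0 0.0854;-0.012 -0.013 0.032 0 0 0 0.0854;-0.012 -0.013 0.030 0 0 0 0.0854;-0.005 0 0.002 0 0 0 0.0854",
)

```text
time: 1.65
tcp_pos: [374.8, 83.7, -4.7]
tcp_rot: [-0.479, -3.099, 0.001]
ft_force: [0.6, 0.0, 0.3]
grip_width: 85.4
grasp_force: 0.0
```

>>> apply_moves(
  deltas="-0.007 0 0.001 0 0 0 0.0854;-0.007 0 0 0 0 0 0.0854;-0.006 0 0 0 0 0 0.0854;-0.004 0 0 0 0 0 0.0854;-0.003 0 0 0 0 0 0.0854",
)

```text
time: 2.15
tcp_pos: [402.7, 76.6, -2.9]
tcp_rot: [0.476, 3.104, 0.0]
ft_force: [0.7, 0.9, 0.4]
grip_width: 85.2
grasp_force: 0.0
```

```bash
python3 pos.py
python3 - <<'E'
from h import *
d=snap('wrist');cv2.imwrite('pics/w1.png',d['pixels'])
E
```

```text
t 2.15 ster xy [-282.5   78.1] z -2.9 yaw y 0.0006753552393410356 zdir [ 0.001 -0.    -1.   ] F [0.7 0.9 0.4] w 85.2145972381223 [-0.1   0.39  2.05 -0.    0.7  -1.37]
```

View pics/w1.png

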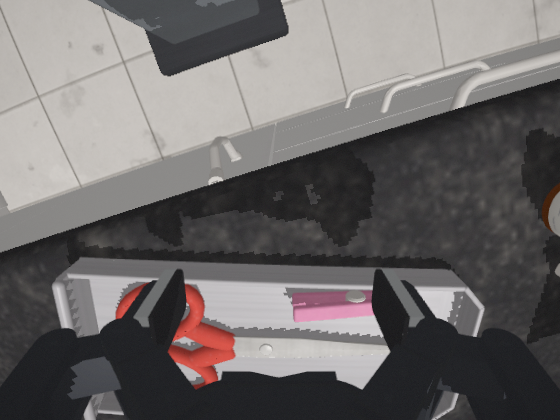

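```bash
cat > p2.py <<'E'
from h import *
s=np.load('st.npy');d=snap('wrist')
c,n=np.cos(s[2]),np.sin(s[2])
W=lambda x,y,z:(s[0]+c*x-n*y,s[1]+n*x+c*y,z)
for y in(67,78,89):
  for z in (0,10): print(y,z,np.round(proj(d,[W(-282-43,y,z),W(-282+43,y,z)])).tolist())
def un(uv,z):
  P=unproj(d,uv,z);e=P[:,:2]-s[:2];return np.round(np.c_[c*e[:,0]+n*e[:,1],-n*e[:,0]+c*e[:,1]],1).tolist()
print('wall bottom',un([(250,260),(440,268)],0),'rim',un([(86,282),(445,288)],20),'lip top',un([(57,285)],30),'nosecut',un([(483,308)],20))
print('dropper',un([(556,213)],50))
E
python3 p2.py
```

```text
67 0 [[201.0, 269.0], [354.0, 269.0]]
67 10 [[197.0, 278.0], [358.0, 278.0]]
78 0 [[200.0, 251.0], [356.0, 251.0]]
78 10 [[195.0, 260.0], [360.0, 260.0]]
89 0 [[198.0, 233.0], [358.0, 233.0]]
89 10 [[193.0, 240.0], [362.0, 240.0]]
wall bottom [[-297.4, 72.8], [-189.7, 67.2]] rim [[-380.1, 69.7], [-196.3, 66.6]] lip top [[-388.5, 73.8]] nosecut [[-172.9, 53.7]]
dropper [[-174.3, 117.5]]
```

Run:
```python
from h import *
d=snap('wrist');s=snap('side')
a=cv2.resize(d['pixels'][230:380,100:460],None,fx=2.2,fy=2.2,interpolation=cv2.INTER_CUBIC)
b=cv2.resize(s['pixels'][215:315,165:305],None,fx=2.6,fy=2.6,interpolation=cv2.INTER_CUBIC)
b=cv2.copyMakeBorder(b,0,0,0,a.shape[1]-b.shape[1],0)
cv2.imwrite('pics/w2.png',np.vstack([a,b]));print(a.shape,b.shape)
```

```text
(330, 792, 3) (260, 792, 3)
```

View pics/w2.png

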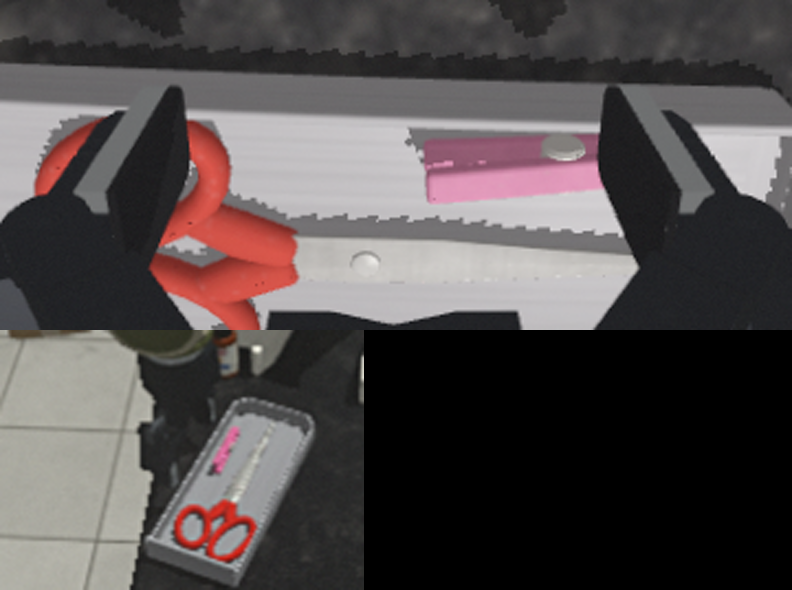

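>>> apply_moves(
  deltas="0 0 0.004 0 0 0 0.0854;0 0 0.003 0 0 0 0.0854;0 0 0.001 0 0 0 0.0854;0 0 0.001 0 0 0 0.0854;0 0 0 0 0 0 0.0854",
)

```text
time: 2.85
tcp_pos: [402.0, 76.5, -12.5]
tcp_rot: [-0.477, -3.105, 0.0]
ft_force: [0.4, -0.2, 0.2]
grip_width: 85.4
grasp_force: 0.0
```

```bash
python3 pos.py
```

```text
t 2.85 ster xy [-282.8   78.7] z -12.5 yaw y 0.00026068862185546493 zdir [-0.  0. -1.] F [ 0.4 -0.2  0.2] w 85.44937270260459 [-0.1   0.41  2.06 -0.    0.67 -1.37]
```

>>> apply_moves(
  deltas="0 0 0.001 0 0 0 0.0854;0 0 0.001 0 0 0 0.0854;0 0 0.001 0 0 0 0.0854",
)

```text
time: 3.15
tcp_pos: [402.1, 76.5, -15.5]
tcp_rot: [0.477, 3.105, -0.0]
ft_force: [0.7, -0.2, 0.8]
grip_width: 85.5
grasp_force: 0.0
```

>>> apply_moves(
  deltas="0 0 0.0015 0 0 0 0.0854;0 0 0.0015 0 0 0 0.0854;0 0 0.0015 0 0 0 0.0854;0 0 0.0015 0 0 0 0.0854",
)

```text
time: 3.55
tcp_pos: [402.4, 76.4, -20.8]
tcp_rot: [0.477, 3.105, -0.0]
ft_force: [-6.5, 2.0, 28.6]
grip_width: 85.2
grasp_force: 14.7
```

>>> apply_moves(
  deltas="0 0 -0.005 0 0 0 0.0854;0 0 -0.001 0 0 0 0.0854",
)

```text
time: 3.75
tcp_pos: [402.3, 76.5, -15.1]
tcp_rot: [0.477, 3.105, 0.0]
ft_force: [0.6, 0.1, -0.0]
grip_width: 85.5
grasp_force: 0.0
```

```bash
python3 pos.py;python3 p2.py | tail -2
python3 - <<'E'
from h import *
d=snap('wrist')
cv2.imwrite('pics/w3.png',d['pixels'][200:420])
E
```

```text
t 3.75 ster xy [-282.8   78.4] z -15.1 yaw y 0.00028563279185722656 zdir [ 0.001 -0.    -1.   ] F [ 0.6  0.1 -0. ] w 85.51756751573903 [-0.1   0.42  2.06 -0.    0.66 -1.37]
wall bottom [[-296.3, 79.6], [-196.7, 74.4]] rim [[-372.0, 77.7], [-203.7, 74.7]] lip top [[-379.0, 81.9]] nosecut [[-182.3, 63.0]]
dropper [[-185.9, 122.3]]
```

View pics/w3.png

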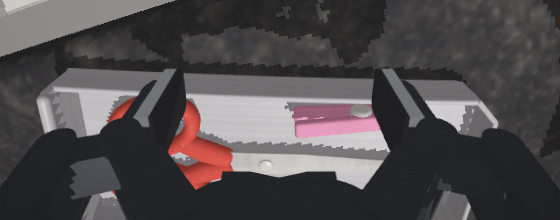

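Run:
```python
from h import *
d=snap('wrist');g=manip.get_state();M=R.from_rotvec(g['tcp_rot']).as_matrix()
T=np.array(d['T']);uv=np.array([(180.5,269.5),(185.5,298),(375,270),(372.7,298)],float)
p=cv2.undistortPoints(uv.reshape(-1,1,2),K(d),np.array(d['distortion'])).reshape(-1,2)
r=np.c_[p[:,0],-p[:,1],-np.ones(4)]@T[:3,:3].T@M; o=(T[:3,3]-g['tcp_pos'])@M
print('cam in tool',o)
for Y in(42.7,50):
  for k in r: print(Y,np.round(o+k*((np.sign(k[1])*Y-o[1])/k[1]),1))
s=np.load('st.npy');c,n=np.cos(s[2]),np.sin(s[2])
def un(uv,z):
  P=unproj(d,uv,z);e=P[:,:2]-s[:2];return np.round(np.c_[c*e[:,0]+n*e[:,1],-n*e[:,0]+c*e[:,1]],1).tolist()
print('wall bottom',un([(68,268),(250,274),(460,281)],0),'rim',un([(75,290),(250,294),(450,301)],20))
```

```text
cam in tool [  78.90662642    1.02503067 -166.59979801]
42.7 [  7.4 -42.7 -37. ]
42.7 [ -9.1 -42.7 -34.5]
42.7 [  9.5  42.7 -41.2]
42.7 [ -3.8  42.7 -42.4]
50 [ -4.5 -50.  -15.3]
50 [-23.7 -50.  -12.4]
50 [ -2.6  50.  -19.2]
50 [-18.3  50.  -20.6]
wall bottom [[-394.0, 74.1], [-296.6, 71.7], [-184.4, 66.6]] rim [[-378.3, 73.5], [-295.0, 72.6], [-200.1, 67.8]]
```

>>> apply_moves(
  deltas="0 0 -0.020 0 0 0 0.0854;0.010 0 -0.020 0 0 0 0.0;0.010 0 0 0 0 0 0;0 0 0 0 0 0 0;0 0 0 0 0 0 0",
  force=20,
)

```text
time: 4.4
tcp_pos: [382.7, 82.5, 23.9]
tcp_rot: [-0.477, -3.104, 0.0]
ft_force: [-0.4, -0.2, 0.6]
grip_width: 28.5
grasp_force: 0.0
```

>>> apply_moves(
  deltas="0 0 0 0 0 0 0;0 0 0 0 0 0 0;0 0 0.005 0 0 0 0;0 0 0.005 0 0 0 0;0 0 0.003 0 0 0 0",
)

```text
time: 4.9
tcp_pos: [382.7, 82.5, 10.9]
tcp_rot: [-0.477, -3.104, 0.0]
ft_force: [0.2, -0.7, -0.0]
grip_width: -0.3
grasp_force: 0.0
```

>>> apply_moves(
  deltas="0 0 0.002 0 0 0 0;0 0 0.002 0 0 0 0;0 0 0.0015 0 0 0 0;0 0 0.0015 0 0 0 0;0 0 0 0 0 0 0",
)

```text
time: 5.4
tcp_pos: [383.0, 82.5, 4.5]
tcp_rot: [-0.477, -3.105, 0.0]
ft_force: [0.5, -0.4, 0.2]
grip_width: 0.0
grasp_force: 0.0
```

```bash
python3 pos.py
```

```text
t 5.4 ster xy [-282.9   98.6] z 4.5 yaw y 0.00022166079242325054 zdir [-0. -0. -1.] F [ 0.5 -0.4  0.2] w 0.020396138769836314 [-0.09  0.34  2.1  -0.    0.7  -1.36]
```

>>> apply_moves(
  deltas="0 0 0.0015 0 0 0 0;0 0 0.0015 0 0 0 0;0 0 0.001 0 0 0 0;0 0 0.001 0 0 0 0",
)

```text
time: 5.8
tcp_pos: [383.0, 82.5, -0.5]
tcp_rot: [-0.477, -3.105, 0.0]
ft_force: [0.8, -0.1, 0.6]
grip_width: 0.3
grasp_force: 0.0
```

>>> apply_moves(
  deltas="0 0 0.001 0 0 0 0;0 0 0.001 0 0 0 0;0 0 0.001 0 0 0 0",
)

```text
time: 6.1
tcp_pos: [383.0, 82.5, -3.5]
tcp_rot: [0.477, 3.105, 0.0]
ft_force: [-0.5, 0.4, 0.3]
grip_width: 0.1
grasp_force: 0.0
```

Run:
```python
from h import *
import pickle
D=pickle.load(open('d0.pkl','rb'))
print(unproj(D['side'],[(200+75/3.1,130+425/3.1),(200+100/3.1,130+300/3.1),(200+48/3.1,130+580/3.1)],0))
d=snap('wrist');cv2.imwrite('pics/w4.png',cv2.resize(d['pixels'][140:420],None,fx=1.4,fy=1.4))
```

```text
[[363.47720067  84.16431462   0.        ]
 [364.04358787 250.34483552   0.        ]
 [365.99903793 -82.12323041   0.        ]]
```

View pics/w4.png

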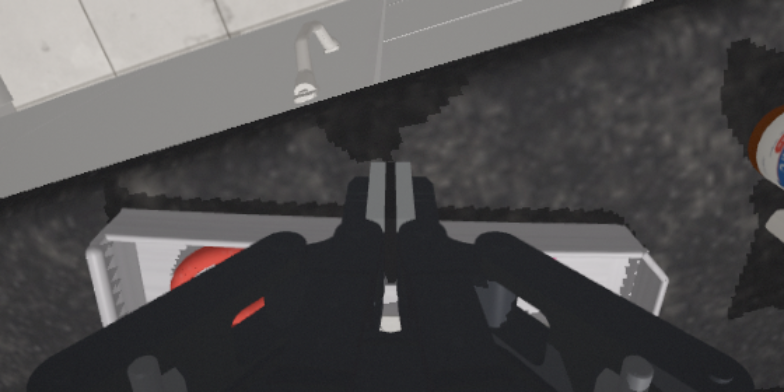

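>>> apply_moves(
  deltas="0 0 0.004 0 0 0 0;0 0 0.003 0 0 0 0;0 0 0.003 0 0 0 0;0 0 0.002 0 0 0 0;0 0 0.002 0 0 0 0",
)

```text
time: 6.65
tcp_pos: [383.0, 82.5, -17.6]
tcp_rot: [-0.477, -3.105, 0.0]
ft_force: [-0.6, -0.5, -0.3]
grip_width: 0.2
grasp_force: 0.0
```

>>> apply_moves(
  deltas="-0.008 -0.007 0 0 0 0 0;-0.007 0 0 0 0 0 0;-0.006 0 0 0 0 0 0;-0.005 0 0 0 0 0 0;-0.005 0 0 0 0 0 0",
)

```text
time: 7.15
tcp_pos: [410.5, 66.6, -17.5]
tcp_rot: [-0.477, -3.104, -0.0]
ft_force: [-3.3, 2.2, 2.4]
grip_width: -0.5
grasp_force: 1.9
```

```bash
python3 pos.py
cat > w.py <<'E'
from h import *
# tray wall rim line (+y) from wrist image edges: measured by refitting template in side view
import sys
E
```

```text
t 7.15 ster xy [-289.8   67.6] z -17.5 yaw y 0.00025753190653787783 zdir [-0.001  0.    -1.   ] F [-3.3  2.2  2.4] w -0.45483153062418047 [-0.12  0.43  2.04  0.    0.67 -1.39]
```

>>> apply_moves(
  deltas="-0.003 0 0 0 0 0 0;-0.002 0 0 0 0 0 0;-0.0015 0 0 0 0 0 0;0.008 0 0 0 0 0 0;0.012 0 0 0 0 0 0",
)

```text
time: 7.65
tcp_pos: [397.5, 70.6, -17.4]
tcp_rot: [0.477, 3.104, -0.0]
ft_force: [-0.1, -0.3, -0.5]
grip_width: -0.0
grasp_force: 0.0
```

>>> apply_moves(
  deltas="0 0 -0.03 0 0 0 0;0 0 -0.03 0 0 0 0;0 0 -0.02 0 0 0.1428 0.04;0 0 0 0 0 0.1428 0.04;0 0 0 0 0 0.1428 0.04",
)

```text
time: 8.15
tcp_pos: [397.2, 70.8, 63.1]
tcp_rot: [1.134, 2.928, 0.001]
ft_force: [0.3, -0.0, 0.5]
grip_width: 40.1
grasp_force: 0.0
```

>>> apply_moves(
  deltas="0 0 0 0 0 0.1428 0.04;0 0 0 0 0 0.1428 0.04;0 0 0 0 0 0.1428 0.04;0 0 0 0 0 0.1428 0.04;0 0 0 0 0 0.1428 0.04",
)

```text
time: 8.65
tcp_pos: [396.8, 70.8, 62.5]
tcp_rot: [2.086, 2.348, 0.0]
ft_force: [-0.0, 0.7, -0.6]
grip_width: 40.3
grasp_force: 0.0
```

>>> apply_moves(
  deltas="0 0 0 0 0 0.1428 0.04;0 0 0 0 0 0.1428 0.04;0 0 0 0 0 0.1428 0.04;-0.04 0.02 0 0 0 0 0.04;-0.04 0.02 0 0 0 0 0.04",
)

```text
time: 9.15
tcp_pos: [411.2, -17.9, 62.6]
tcp_rot: [2.53, 1.862, 0.001]
ft_force: [1.4, 0.9, -0.9]
grip_width: 40.0
grasp_force: 0.0
```

```bash
python3 pos.py
python3 - <<'E'
from h import *
import pickle
d=snap('side');pickle.dump(d,open('d1.pkl','wb'))
cv2.imwrite('pics/s1.png',cv2.resize(d['pixels'][180:320,200:330],None,fx=4.2,fy=4.2,interpolation=cv2.INTER_CUBIC))
E
```

```text
t 9.15 ster xy [-370.1   41.5] z 62.6 yaw y -1.56759617818515 zdir [ 0.001 -0.    -1.   ] F [ 1.4  0.9 -0.9] w 39.95356566334351 [-0.33  0.26  2.   -0.    0.88 -0.03]
```

View pics/s1.png

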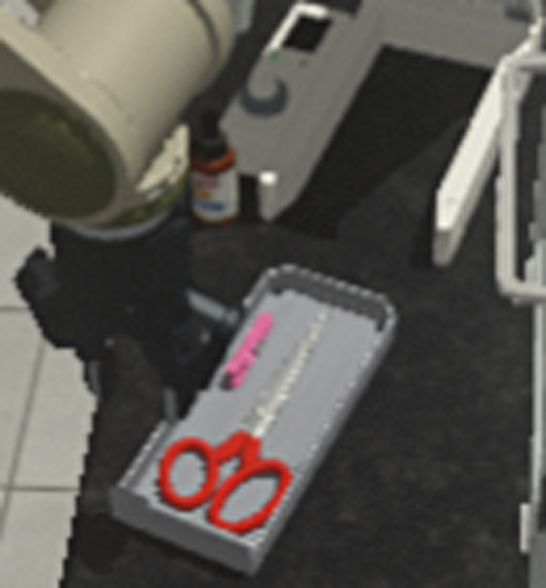

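Run:
```python
from h import *
import pickle
from scipy.optimize import least_squares
d=pickle.load(open('d1.pkl','rb'));d0=pickle.load(open('d0.pkl','rb'))['side'];s=np.load('st.npy')
c,n=np.cos(s[2]),np.sin(s[2])
def W(p,P):
    x=p[0]+np.cos(p[2])*P[0]-np.sin(p[2])*P[1];y=p[1]+np.sin(p[2])*P[0]+np.cos(p[2])*P[1]
    return (s[0]+c*x-n*y,s[1]+n*x+c*y,P[2])
def go(obs,d):
    r=lambda p:np.concatenate([proj(d,W(p,q))[0]-u for q,u in obs])
    z=least_squares(r,[-284,0,0],x_scale=[10,10,.1]);print(np.round(z.x,3),np.round(r(z.x),1))
S=lambda u,v,k,o:np.array([o[0]+(u+.5)/k-.5,o[1]+(v+.5)/k-.5])
a=lambda u,v:S(u,v,4.2,(200,180)); b=lambda u,v:S(u,v,3.1,(200,130))
go([((-113,50,30),a(115,490)),((-113,-50,30),a(252,552)),((-113,-50,0),a(252,573)),((100,-50,20),a(397,318))],d)
go([((-113,50,30),b(68,515)),((-113,-50,30),b(173,553)),((-113,-50,0),b(172,568)),((100,-50,20),b(268,375))],d0)
```

```text
[-2.87579e+02 -3.14400e+00 -9.40000e-02] [-1.3 -0.2  0.3 -0.8  0.7  0.9  0.3  0. ]
[-2.85575e+02  1.83980e+01 -2.50000e-02] [-1.1 -0.7  0.2 -1.   1.1  0.9 -0.3  0.8]
```

>>> apply_moves(
  deltas="-0.031 0.0165 0 0 0 0 0.04;-0.031 0.0165 0 0 0 0.097 0.04;0 0 0.030 0 0 0 0.04;0 0 0.030 0 0 0 0.04;0 0 0.018 0 0 0 0.04",
)

```text
time: 9.7
tcp_pos: [423.2, -86.2, -17.1]
tcp_rot: [-2.619, -1.732, 0.001]
ft_force: [0.2, -0.3, -0.0]
grip_width: 40.1
grasp_force: 0.0
```

>>> apply_moves(
  deltas="0.005 0 0.003 0 0 0 0.04;0.004 0 0 0 0 0 0.04;0.004 0 0 0 0 0 0.04;0.004 0 0 0 0 0 0.04;0.004 0 0 0 0 0 0.04",
)

```text
time: 10.2
tcp_pos: [433.4, -67.2, -17.7]
tcp_rot: [2.618, 1.734, 0.001]
ft_force: [-1.3, -2.7, 2.0]
grip_width: 39.9
grasp_force: 2.1
```

```bash
python3 pos.py
```

```text
t 10.2 ster xy [-410.5    5.6] z -17.7 yaw y -1.66694973292747 zdir [ 0.001 -0.001 -1.   ] F [-1.3 -2.7  2. ] w 39.93478474966953 [-0.42  0.47  1.98 -0.    0.69 -0.02]
```

>>> apply_moves(
  deltas="0.0079 0.0014 0 0 0 -0.0192 0.04;0.0079 0.0015 0 0 0 -0.0192 0.04;0.0078 0.0016 0 0 0 -0.0192 0.04;0.0078 0.0018 0 0 0 -0.0192 0.04;0.0077 0.002 0 0 0 -0.0192 0.04",
)

```text
time: 10.7
tcp_pos: [454.9, -33.2, -18.4]
tcp_rot: [2.532, 1.86, -0.0]
ft_force: [-1.6, -3.4, 2.9]
grip_width: 39.9
grasp_force: 1.9
```

```bash
python3 pos.py
```

```text
t 10.7 ster xy [-371.6   -4.7] z -18.4 yaw y -1.5696150361450576 zdir [-0. -0. -1.] F [-1.6 -3.4  2.9] w 39.89596064459368 [-0.33  0.5   1.93 -0.    0.72 -0.03]
```

>>> apply_moves(
  deltas="0.01 -0.0005 0 0 0 0 0.04;0.01 -0.0005 0 0 0 0 0.04;0.01 -0.0005 0 0 0 0 0.04;0.01 -0.0005 0 0 0 0 0.04;0.01 -0.0005 -0.001 0 0 0 0.04",
)

```text
time: 11.2
tcp_pos: [467.0, 15.7, -17.6]
tcp_rot: [-2.533, -1.857, 0.001]
ft_force: [-0.5, -1.8, -0.5]
grip_width: 40.1
grasp_force: 0.8
```

```bash
python3 pos.py
python3 - <<'E'
from h import *
import pickle
s=np.load('st.npy');c,n=np.cos(s[2]),np.sin(s[2])
d=snap('side');pickle.dump(d,open('d2.pkl','wb'))
# red handle & pink clip & tray rim: report centroids in ster frame
h=cv2.cvtColor(d['pixels'],cv2.COLOR_BGR2HSV)
for nm,lo,hi,z in(('red',(0,150,90),(8,255,255),8),('pink',(155,90,120),(175,255,255),10)):
    m=cv2.inRange(h,lo,hi);m[:150]=0;m[:,340:]=0
    v,u=np.nonzero(m);
    if len(u): P=unproj(d,np.c_[u,v],z);e=P[:,:2]-s[:2];q=np.c_[c*e[:,0]+n*e[:,1],-n*e[:,0]+c*e[:,1]];print(nm,len(u),np.round(q.mean(0),1),np.round(q.min(0)),np.round(q.max(0)))
E
```

```text
t 11.2 ster xy [-321.3   -1.6] z -17.6 yaw y -1.5716431477641621 zdir [-0.001  0.    -1.   ] F [-0.5 -1.8 -0.5] w 40.08594327725567 [-0.22  0.51  1.89  0.    0.74  0.09]
red 23 [-286.4    7.9] [-450. -215.] [-250.   34.]
pink 120 [349.2  -5.6] [305. -51.] [399.  63.]
```

>>> apply_moves(
  deltas="0.011 -0.0004 0 0 0 0 0.04;0.012 -0.0003 0 0 0 0 0.04;0.013 -0.0003 0 0 0 0 0.04;0.013 -0.0003 0 0 0 0 0.04;0.013 -0.0003 0 0 0 0 0.04",
)

```text
time: 11.75
tcp_pos: [484.5, 75.4, -17.5]
tcp_rot: [-2.534, -1.857, 0.0]
ft_force: [0.2, -2.5, -0.3]
grip_width: 40.0
grasp_force: 0.9
```

```bash
python3 pos.py
```

```text
t 11.75 ster xy [-259.1   -0.3] z -17.5 yaw y -1.5714082109725207 zdir [-0.  0. -1.] F [ 0.2 -2.5 -0.3] w 40.01883736155929 [-0.09  0.55  1.83  0.    0.77  0.22]
```

>>> apply_moves(
  deltas="0.013 0 0 0 0 0 0.04;0.013 0 0 0 0 0 0.04;0.013 0 0 0 0 0 0.04;0.013 0 0 0 0 0 0.04;0.013 0 0 0 0 0 0.04",
)

```text
time: 12.25
tcp_pos: [504.3, 137.2, -17.4]
tcp_rot: [2.534, 1.857, 0.0]
ft_force: [0.3, -3.3, -1.4]
grip_width: 40.1
grasp_force: 1.2
```

>>> apply_moves(
  deltas="0.012 0 0 0 0 0 0.04;0.011 0 0 0 0 0 0.04;0.010 0 0 0 0 0 0.04;0.008 0 0 0 0 0 0.04;0.006 0 0 0 0 0 0.04",
)

```text
time: 12.75
tcp_pos: [518.5, 181.4, -17.3]
tcp_rot: [2.533, 1.857, 0.0]
ft_force: [1.6, -5.1, 1.8]
grip_width: 40.0
grasp_force: 2.2
```

```bash
python3 pos.py
```

```text
t 12.75 ster xy [-147.8   -0.9] z -17.3 yaw y -1.5714514111493663 zdir [ 0.001 -0.    -1.   ] F [ 1.6 -5.1  1.8] w 39.96378422299947 [ 0.12  0.64  1.65 -0.    0.86  0.43]
```

>>> apply_moves(
  deltas="0.005 0 0 0 0 0 0.04;0.004 0 0 0 0 0 0.04;0.003 0 0 0 0 0 0.04;0.002 0 0 0 0 0 0.04;0.002 0 0 0 0 0 0.04",
)

```text
time: 13.25
tcp_pos: [523.2, 196.1, -17.2]
tcp_rot: [2.534, 1.856, 0.0]
ft_force: [2.1, -5.3, 0.7]
grip_width: 40.1
grasp_force: 2.2
```

>>> apply_moves(
  deltas="0.002 0 0 0 0 0 0.04;0.002 0 0 0 0 0 0.04",
)

```text
time: 13.45
tcp_pos: [524.3, 199.8, -17.3]
tcp_rot: [2.534, 1.856, -0.0]
ft_force: [0.6, -12.9, 2.2]
grip_width: 40.1
grasp_force: 6.9
```

```bash
python3 pos.py
```

```text
t 13.45 ster xy [-128.5   -1. ] z -17.3 yaw y -1.5718463641155684 zdir [ 0.    -0.001 -1.   ] F [  0.6 -12.9   2.2] w 40.10582281864512 [ 0.16  0.66  1.61 -0.    0.88  0.46]
```

>>> apply_moves(
  deltas="0.001 0 0 0 0 0 0.04;0.001 0 0 0 0 0 0.04;0 0 0 0 0 0 0.04",
)

```text
time: 13.75
tcp_pos: [524.3, 199.7, -17.3]
tcp_rot: [2.533, 1.856, -0.006]
ft_force: [-2.6, -18.9, 6.0]
grip_width: 39.9
grasp_force: 9.3
```

```bash
python3 pos.py
```

```text
t 13.75 ster xy [-128.6   -1. ] z -17.3 yaw y -1.5720492439187375 zdir [-0.002 -0.004 -1.   ] F [ -2.6 -18.9   6. ] w 39.862816047647364 [ 0.16  0.66  1.6  -0.    0.88  0.47]
```

>>> apply_moves(
  deltas="-0.005 0 0 0 0 0 0.04;-0.02 0 0 0 0 0 0.04;-0.03 0 0 0 0 0 0.04;-0.02 0 -0.04 0 0 0 0.0;0 0 -0.049 0 0 0 0.0",
)

```text
time: 14.25
tcp_pos: [499.9, 129.1, 71.0]
tcp_rot: [-2.533, -1.852, 0.007]
ft_force: [0.4, 0.6, 0.6]
grip_width: 11.8
grasp_force: 0.0
```

>>> apply_moves(
  deltas="0 0 -0.049 0 0 0 0;0 0 -0.049 0 0 0 0;0 0 -0.049 0 0 0 0;0 0 -0.049 0 0 0 0;0 0 -0.01 0 0 0 0",
)

```text
time: 14.75
tcp_pos: [503.2, 131.2, 283.1]
tcp_rot: [2.53, 1.856, 0.013]
ft_force: [0.8, -0.0, -0.4]
grip_width: -0.1
grasp_force: 0.0
```

```bash
python3 pos.py
python3 - <<'E'
from h import *
import pickle
s=np.load('st.npy');c,n=np.cos(s[2]),np.sin(s[2])
d=snap('side');pickle.dump(d,open('d3.pkl','wb'));e=snap('scene');pickle.dump(e,open('d3s.pkl','wb'))
g=cv2.cvtColor(d['pixels'],cv2.COLOR_BGR2GRAY).astype(np.float32)
W=lambda x,y,z:(s[0]+c*x-n*y,s[1]+n*x+c*y,z)
xs=np.arange(-145,-80,4)
print('x',xs.tolist())
for y in(68,45,30,15,0,-15,-30,-45,-68):
    u=proj(d,[W(x,y,0) for x in xs]).astype(np.float32)
    print(y,cv2.remap(g,u[:,0].copy(),u[:,1].copy(),1).ravel().astype(int).tolist())
E
```

```text
t 14.75 ster xy [-200.3   -1.5] z 283.1 yaw y -1.5707939304272471 zdir [ 0.009  0.001 -1.   ] F [ 0.8 -0.  -0.4] w -0.13149075812668704 [0.03 0.25 1.38 0.   1.5  0.33]
x [-145, -141, -137, -133, -129, -125, -121, -117, -113, -109, -105, -101, -97, -93, -89, -85, -81]
68 [41, 42, 43, 44, 47, 46, 43, 60, 106, 116, 116, 114, 117, 116, 112, 109, 108]
45 [39, 39, 40, 39, 38, 32, 36, 60, 80, 81, 79, 79, 80, 95, 123, 134, 90]
30 [41, 40, 41, 41, 39, 32, 35, 58, 80, 81, 79, 79, 80, 93, 129, 130, 81]
15 [42, 39, 40, 42, 41, 35, 33, 58, 78, 81, 80, 78, 78, 88, 118, 124, 100]
0 [41, 41, 41, 40, 39, 32, 34, 58, 76, 79, 78, 77, 77, 89, 121, 124, 100]
-15 [42, 43, 42, 43, 40, 28, 35, 60, 77, 80, 79, 78, 76, 90, 127, 157, 165]
-30 [42, 41, 42, 43, 41, 33, 37, 60, 80, 81, 79, 78, 78, 93, 119, 124, 95]
-45 [43, 42, 41, 40, 42, 42, 44, 58, 77, 78, 81, 84, 87, 89, 89, 85, 82]
-68 [46, 44, 44, 43, 43, 41, 46, 72, 107, 124, 123, 125, 124, 130, 139, 145, 153]
```

>>> apply_moves(
  deltas="0.042 0 0 0 0 0 0;0.042 0 0 0 0 0 0;0.042 0 0 0 0 0 0;0.042 0 0 0 0 0 0;0.042 0 0 0 0 0 0",
)

```text
time: 15.35
tcp_pos: [564.9, 332.5, 274.7]
tcp_rot: [-2.532, -1.857, 0.006]
ft_force: [-0.1, -0.6, 0.6]
grip_width: -0.2
grasp_force: 0.0
```

>>> apply_moves(
  deltas="0 0 0.01 0 0 0 0;0 0 0.01 0 0 0 0;0 0 0.01 0 0 0 0;0 0 0.006 0 0 0 0;0 0 0.005 0 0 0 0",
)

```text
time: 15.85
tcp_pos: [565.2, 329.9, 236.2]
tcp_rot: [-2.535, -1.856, 0.001]
ft_force: [-0.2, -0.9, -0.4]
grip_width: 0.3
grasp_force: 0.0
```

```bash
python3 pos.py
```

```text
t 15.85 ster xy [ 7.8 -0.9] z 236.2 yaw y -1.5725970179574849 zdir [-0. -0. -1.] F [-0.2 -0.9 -0.4] w 0.32381714782780946 [0.35 0.6  0.99 0.   1.55 0.66]
```

>>> apply_moves(
  deltas="0 0 0.005 0 0 0 0;0 0 0.005 0 0 0 0;0 0 0.004 0 0 0 0;0 0 0.004 0 0 0 0;0 0 0.004 0 0 0 0",
)

```text
time: 16.35
tcp_pos: [565.3, 330.7, 214.4]
tcp_rot: [2.534, 1.857, 0.0]
ft_force: [0.1, -1.0, 1.1]
grip_width: -0.1
grasp_force: 0.0
```

```bash
python3 pos.py
```

```text
t 16.35 ster xy [ 8.7 -0.8] z 214.4 yaw y -1.571565956305667 zdir [ 0.  0. -1.] F [ 0.1 -1.   1.1] w -0.11433318069947683 [ 0.35  0.61  1.03 -0.    1.5   0.66]
```

>>> apply_moves(
  deltas="-0.010 0 0.007 0 0 0 0;-0.010 0 0.006 0 0 0 0;-0.008 0 0.004 0 0 0 0;-0.008 0 0.0085 0 0 0 0;-0.008 0 0.008 0 0 0 0",
)

```text
time: 16.85
tcp_pos: [552.1, 288.4, 181.1]
tcp_rot: [2.534, 1.857, 0.001]
ft_force: [1.7, 1.3, 0.0]
grip_width: -0.0
grasp_force: 0.5
```

```bash
python3 pos.py
cat > hood.py <<'E'
from h import *
# hood corner estimate: best angle by correlating bright hood frame in scene view
s=np.load('st.npy').copy();c,n=np.cos(s[2]),np.sin(s[2]);s[0]-=4*c;s[1]-=4*n
d=snap('scene');h=cv2.cvtColor(d['pixels'],cv2.COLOR_BGR2HSV);m=cv2.inRange(h,(5,150,40),(20,255,220))
def mask(a):
    P=[]
    for r,y in((35,48),(215,48),(215,-48),(35,-48)):
        x=130-(r*np.cos(a)-7*np.sin(a));z=52+r*np.sin(a)+7*np.cos(a);P.append((s[0]+c*x-n*y,s[1]+n*x+c*y,z))
    k=np.zeros(m.shape,np.uint8);cv2.fillPoly(k,[np.round(proj(d,P)).astype(int)],255);return k
m[:, :200]=0;m[:,330:]=0;m[300:]=0;
b=[(round(float((mask(a)&m).sum()/(mask(a)|m).sum()),3),round(a,2)) for a in np.arange(0,1.15,.02)]
print('hood',sorted(b)[-3:],'amber px',int((m>0).sum()))
E
python3 hood.py
```

```text
t 16.85 ster xy [-35.6  -0.8] z 181.1 yaw y -1.571521529924131 zdir [ 0.001  0.    -1.   ] F [1.7 1.3 0. ] w -0.006129066693377663 [0.29 0.55 1.21 0.   1.38 0.6 ]
hood [(0.795, np.float64(0.76)), (0.814, np.float64(0.72)), (0.82, np.float64(0.74))] amber px 1556
```

>>> apply_moves(
  deltas="-0.0073 0 0.009 0 0 0 0;-0.0073 0 0.009 0 0 0 0;-0.0064 0 0.0097 0 0 0 0;-0.0064 0 0.0097 0 0 0 0;-0.0054 0 0.0103 0 0 0 0",
)

```text
time: 17.4
tcp_pos: [542.1, 257.1, 132.8]
tcp_rot: [2.534, 1.857, 0.0]
ft_force: [0.5, -0.7, 0.4]
grip_width: 0.1
grasp_force: 0.4
```

>>> apply_moves(
  deltas="-0.0054 0 0.0103 0 0 0 0;-0.0043 0 0.0108 0 0 0 0;-0.0043 0 0.0108 0 0 0 0;-0.0032 0 0.0111 0 0 0 0;-0.0032 0 0.0111 0 0 0 0",
)

```text
time: 17.9
tcp_pos: [535.9, 237.8, 78.3]
tcp_rot: [-2.534, -1.857, 0.0]
ft_force: [0.1, 0.8, -0.1]
grip_width: 0.1
grasp_force: 0.3
```

```bash
python3 pos.py;python3 hood.py
```

```text
t 17.9 ster xy [-88.8  -0.6] z 78.3 yaw y -1.5715976668789615 zdir [-0. -0. -1.] F [ 0.1  0.8 -0.1] w 0.1492322755750421 [0.22 0.57 1.46 0.   1.11 0.52]
hood [(0.757, np.float64(0.24)), (0.775, np.float64(0.22)), (0.785, np.float64(0.2))] amber px 1198
```

>>> apply_moves(
  deltas="-0.002 0 0.0115 0 0 0 0;-0.002 0 0.0115 0 0 0 0;-0.001 0 0.009 0 0 0 0;0 0 0.004 0 0 0 0;0 0 0.003 0 0 0 0",
)

```text
time: 18.45
tcp_pos: [534.5, 233.2, 39.8]
tcp_rot: [-2.534, -1.857, 0.001]
ft_force: [0.2, 0.1, 1.1]
grip_width: -0.2
grasp_force: 0.3
```

```bash
python3 pos.py;python3 hood.py
```

```text
t 18.45 ster xy [-93.6  -0.6] z 39.8 yaw y -1.5715474163107912 zdir [-0. -0. -1.] F [0.2 0.1 1.1] w -0.17646198165568874 [ 0.21  0.61  1.5  -0.    1.03  0.52]
hood [(0.739, np.float64(0.02)), (0.741, np.float64(0.06)), (0.754, np.float64(0.04))] amber px 1023
```

>>> apply_moves(
  deltas="0 0 0.002 0 0 0 0;0 0 0.002 0 0 0 0;0 0 0.0015 0 0 0 0;0 0 0.001 0 0 0 0;0 0 0 0 0 0 0",
)

```text
time: 19.0
tcp_pos: [534.5, 233.3, 33.7]
tcp_rot: [-2.534, -1.857, -0.0]
ft_force: [-0.8, 0.4, 0.3]
grip_width: 0.1
grasp_force: 0.0
```

```bash
python3 pos.py;python3 hood.py
```

```text
t 19.0 ster xy [-93.5  -0.7] z 33.7 yaw y -1.571577729943676 zdir [-0.  0. -1.] F [-0.8  0.4  0.3] w 0.056035341764314614 [0.21 0.62 1.51 0.   1.01 0.52]
hood [(0.721, np.float64(0.02)), (0.723, np.float64(0.04)), (0.743, np.float64(0.0))] amber px 992
```

Keep lowering until the force shows the stop.

>>> apply_moves(
  deltas="0 0 0.0015 0 0 0 0;0 0 0.001 0 0 0 0;0 0 0.001 0 0 0 0",
)

```text
time: 19.35
tcp_pos: [534.9, 233.4, 32.9]
tcp_rot: [2.533, 1.857, 0.002]
ft_force: [-10.5, -3.4, 29.1]
grip_width: 0.2
grasp_force: 14.6
```

>>> apply_moves(
  deltas="0 0 0.001 0 0 0 0;0 0 0.0005 0 0 0 0",
)

```text
time: 19.55
tcp_pos: [535.0, 233.4, 32.8]
tcp_rot: [2.532, 1.857, 0.002]
ft_force: [-14.6, -4.3, 37.7]
grip_width: 0.3
grasp_force: 18.8
```

```bash
python3 pos.py;python3 hood.py
```

```text
t 19.55 ster xy [-93.3  -1.1] z 32.8 yaw y -1.5710514438261491 zdir [ 0.002 -0.    -1.   ] F [-14.6  -4.3  37.7] w 0.2795316320173206 [ 0.21  0.62  1.51 -0.    1.01  0.52]
hood [(0.718, np.float64(0.04)), (0.719, np.float64(0.02)), (0.743, np.float64(0.0))] amber px 988
```

Run:
```python
from h import *
import pickle
s=np.load('st.npy');c,n=np.cos(s[2]),np.sin(s[2])
D=pickle.load(open('d0.pkl','rb'))
def un(d,uv,z):
  P=unproj(d,uv,z);e=P[:,:2]-s[:2];return np.round(np.c_[c*e[:,0]+n*e[:,1],-n*e[:,0]+c*e[:,1]],1).tolist()
print(un(D['side'],[(200+197/3.1-.3,130+212/3.1-.3)],66),un(D['scene'],[(200+373/4-.3,145+337/4-.3)],66))
# lateral: rail outer/inner edges at x=-110 (fit), z=40 top in side
d=snap('side');g=cv2.cvtColor(d['pixels'],cv2.COLOR_BGR2GRAY).astype(np.float32)
W=lambda x,y,z:(s[0]+c*x-n*y,s[1]+n*x+c*y,z)
for z in(0,20):
 ys=np.arange(-90,91,4);u=proj(d,[W(-116,y,z) for y in ys]).astype(np.float32)
 v=cv2.remap(g,u[:,0].copy(),u[:,1].copy(),1).ravel().astype(int);print(z,list(zip(ys.tolist(),v.tolist())))
# button patch, side view
I=cv2.resize(d['pixels'][185:215,250:275],None,fx=1,fy=1);print(cv2.cvtColor(I,cv2.COLOR_BGR2GRAY)[::1].tolist())
```

```text
[[-35.7, 96.1]] [[-33.4, 102.7]]
0 [(-90, 49), (-86, 51), (-82, 49), (-78, 49), (-74, 61), (-70, 75), (-66, 76), (-62, 73), (-58, 67), (-54, 66), (-50, 74), (-46, 79), (-42, 79), (-38, 80), (-34, 82), (-30, 80), (-26, 80), (-22, 79), (-18, 82), (-14, 81), (-10, 77), (-6, 76), (-2, 80), (2, 78), (6, 76), (10, 79), (14, 83), (18, 76), (22, 76), (26, 76), (30, 77), (34, 76), (38, 74), (42, 76), (46, 79), (50, 78), (54, 68), (58, 61), (62, 71), (66, 74), (70, 63), (74, 65), (78, 60), (82, 38), (86, 30), (90, 51)]
20 [(-90, 51), (-86, 50), (-82, 63), (-78, 124), (-74, 136), (-70, 114), (-66, 113), (-62, 113), (-58, 112), (-54, 111), (-50, 112), (-46, 113), (-42, 113), (-38, 113), (-34, 112), (-30, 111), (-26, 111), (-22, 112), (-18, 110), (-14, 110), (-10, 110), (-6, 111), (-2, 110), (2, 110), (6, 111), (10, 111), (14, 111), (18, 112), (22, 111), (26, 112), (30, 112), (34, 110), (38, 111), (42, 111), (46, 111), (50, 111), (54, 111), (58, 111), (62, 111), (66, 112), (70, 112), (74, 110), (78, 81), (82, 40), (86, 39), (90, 77)]
[[105, 105, 104, 105, 105, 103, 107, 118, 123, 91, 46, 41, 43, 
[... 2652 characters left out ...]
 229, 229, 230, 231, 232, 231, 230, 230, 226, 225, 226, 225, 225, 225, 227, 230, 212, 144], [27, 42, 132, 193, 211, 216, 219, 224, 229, 231, 229, 229, 229, 228, 219, 222, 226, 224, 226, 226, 226, 229, 233, 182, 101], [27, 28, 59, 114, 158, 180, 189, 200, 209, 216, 220, 224, 228, 228, 221, 224, 226, 225, 225, 225, 227, 231, 211, 144, 84], [30, 29, 34, 57, 109, 136, 144, 147, 163, 181, 190, 200, 208, 206, 214, 226, 228, 227, 226, 228, 231, 222, 167, 100, 80], [35, 36, 33, 47, 93, 114, 114, 116, 121, 136, 141, 146, 161, 183, 206, 227, 232, 231, 230, 231, 235, 199, 119, 82, 82], [37, 35, 29, 36, 75, 105, 115, 111, 111, 112, 111, 110, 126, 185, 190, 173, 194, 209, 212, 218, 217, 161, 89, 80, 86]]
```

>>> apply_moves(
  deltas="0 0 -0.01 0 0 0 0;0 0 -0.02 0 0 0 0;0 0 -0.03 0 0 0 0;0 0 -0.03 0 0 0 0",
)

```text
time: 20.05
tcp_pos: [534.2, 233.2, 119.6]
tcp_rot: [-2.534, -1.857, 0.001]
ft_force: [-0.1, 0.3, 0.3]
grip_width: 0.5
grasp_force: 0.0
```

```bash
python3 pos.py;python3 hood.py
```

```text
t 20.05 ster xy [-93.7  -0.4] z 119.6 yaw y -1.5715534700605513 zdir [-0.001 -0.    -1.   ] F [-0.1  0.3  0.3] w 0.5089398681819876 [0.21 0.52 1.43 0.   1.19 0.52]
hood [(0.71, np.float64(0.02)), (0.71, np.float64(0.04)), (0.733, np.float64(0.0))] amber px 1001
```

>>> apply_moves(
  deltas="0.02 -0.033 0 0 0 0 0;0.02 -0.033 0 0 0 0 0;0.016 -0.033 0 0 0 0 0;0 0 0.035 0 0 0 0;0 0 0.03 0 0 0 0",
)

```text
time: 20.6
tcp_pos: [456.4, 317.4, 53.1]
tcp_rot: [2.532, 1.859, 0.002]
ft_force: [0.1, -0.1, -1.2]
grip_width: -0.1
grasp_force: 0.0
```

>>> apply_moves(
  deltas="0 0 0.008 0 0 0 0;0 0 0.003 0 0 0 0;0 0 0.0015 0 0 0 0;0 0 0.0015 0 0 0 0",
)

```text
time: 21.0
tcp_pos: [457.8, 316.7, 41.0]
tcp_rot: [2.534, 1.857, 0.004]
ft_force: [-0.3, -0.5, 0.2]
grip_width: 0.0
grasp_force: 0.0
```

```bash
python3 pos.py
```

```text
t 21.0 ster xy [-37.   97.5] z 41.0 yaw y -1.571828109993525 zdir [ 0.002  0.001 -1.   ] F [-0.3 -0.5  0.2] w 0.008023060647035687 [0.39 0.56 1.59 0.   0.99 0.7 ]
```

>>> apply_moves(
  deltas="0 0 0.001 0 0 0 0;0 0 0.001 0 0 0 0;0 0 0.001 0 0 0 0;0 0 0.001 0 0 0 0",
)

```text
time: 21.4
tcp_pos: [457.5, 316.6, 36.2]
tcp_rot: [2.534, 1.857, 0.002]
ft_force: [1.8, -0.9, 2.4]
grip_width: -0.2
grasp_force: 1.4
```

>>> apply_moves(
  deltas="0 0 0.001 0 0 0 0;0 0 0 0 0 0 0",
)

```text
time: 21.6
tcp_pos: [457.4, 316.6, 35.0]
tcp_rot: [2.534, 1.857, 0.002]
ft_force: [2.2, -0.3, 3.8]
grip_width: -0.1
grasp_force: 1.7
```

>>> apply_moves(
  deltas="0 0 0.001 0 0 0 0;0 0 0.0005 0 0 0 0;0 0 0 0 0 0 0",
)

```text
time: 21.9
tcp_pos: [457.5, 316.6, 34.3]
tcp_rot: [2.533, 1.857, 0.002]
ft_force: [0.9, -0.9, 10.9]
grip_width: 0.1
grasp_force: 5.2
```

>>> apply_moves(
  deltas="0 0 -0.005 0 0 0 0;0 0 -0.01 0 0 0 0;0 0 -0.03 0 0 0 0;0 0 -0.04 0 0 0 0;0 0 -0.04 0 0 0 0",
)

```text
time: 22.4
tcp_pos: [456.1, 316.2, 159.6]
tcp_rot: [-2.533, -1.857, 0.003]
ft_force: [-1.1, 0.2, 0.2]
grip_width: -0.2
grasp_force: 0.0
```

```bash
python3 pos.py;python3 hood.py
```

```text
t 22.4 ster xy [-38.   99.1] z 159.6 yaw y -1.571438543238552 zdir [-0.002 -0.001 -1.   ] F [-1.1  0.2  0.2] w -0.20268510099949055 [0.4  0.42 1.47 0.   1.25 0.7 ]
hood [(0.711, np.float64(0.02)), (0.711, np.float64(0.04)), (0.734, np.float64(0.0))] amber px 995
```

```bash
python3 -c "
from plant import manip
print(manip.sign_off())"
```

```text
the job is handed in; nothing more can be done
None
```

I pushed the tray home against the back stop, pushed the hood shut, pressed the start button to its end and let it go, then handed the job in at about 22 s. The judge returned no verdict. The tray and hood were checked by force and camera, but I had no late view of the scissors, clip or button.

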